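Open up the seasoning station for filling

TASK

Open the steel seasoning station for filling: with the fingertips alone, flip each of its two lids up by the finger tab and over past upright, so that it lies back on its stop and stays open by itself. Ease the lids over instead of flinging them against the stop, pinch or grip nothing, do not shove or tip the station, and leave the oil bottle, the measuring mug and the pepper mill alone where they stand.

Things in the scene. Friction and masses are not known exactly. Their poses are not given: they have to be found in the camera images.
- station: Plain stainless seasoning station, loose on rubber feet, about 5 kg: open-topped box 150 mm deep (x), 310 wide (y), 108 high, two empty insert pans under two hinged lids, the wide one on its +y side, the narrow one on its -y side. Origin: centre of the underside; x from the front (finger tabs) to the back (hinges), z up. A stop strip behind the hinges leans back, 37 mm above the hinge line.
- lid_wide (a joint): Wide lid's angle, rad: 0 shut and level, 1.57 upright, 1.92 lying back on its stop. 3 mm steel plate 180 mm wide, 152 mm from hinge to front edge, 0.25 to 0.4 kg, in a free hinge with slight friction: short of upright it falls shut, past upright it falls back onto the stop.
- lid_narrow (a joint): Narrow lid's angle, rad: same meaning and build as the wide lid, but 118 mm wide and 0.15 to 0.27 kg.
- lid_wide_tab (a point): Middle of the rolled outer edge (5 mm thick) of the wide lid's finger tab: a 3 mm strip 70 mm wide that runs on 26 mm from the middle of the lid's front edge, sloping up 20 degrees. Lid shut: 122 mm above the bench, 105 mm in front of the station's origin, overhanging the box's front wall by 30 mm with free space below. 177 mm from the hinge. Axes as the lid: x to the hinge, z out of its top.
- lid_narrow_tab (a point): Middle of the rolled outer edge of the narrow lid's finger tab, 50 mm wide, otherwise the same as the wide lid's.
- lid_wide_hinge (a point): Point on the hinge line at the middle of the wide lid's width and plate thickness; in the station's frame at x = +72, y = +62, z = 112 mm. Axes turn with the lid; y runs along the hinge.
- lid_narrow_hinge (a point): The same point of the narrow lid, on the same hinge line; in the station's frame at x = +72, y = -93, z = 112 mm.
- oil: Bystander: amber glass oil bottle with a yellow cap, 62 mm across, 210 mm high, loose; origin at the centre of its underside, z up.
- measure: Bystander: metal measuring mug, 76 mm across, 95 mm high, with a handle, loose; origin at the centre of its underside, z up.
- mill: Bystander: dark wooden pepper mill, 56 mm across, 155 mm high, loose; origin at the centre of its underside, z up.

How it is judged:
At the end, for the whole second after the job is handed in: Both lids lie back at rest on their stops (each joint above 1.83 rad, stop at 1.92); the station has moved less than 20 mm and stands level; bottle, mug and mill stand upright within 20 mm of where they were (value of joint each of lid_wide, lid_narrow above 1.83 rad and velocity of joint each of lid_wide, lid_narrow below 0.05 rad/s and distance of each of station, oil, measure, mill from where it was at the start of the episode below 0.02 m and angle between station's own z axis and vertical below 0.05 rad and angle between each of oil, measure, mill's own z axis and vertical below 0.1 rad); the robot touches nothing.
It fails at once if a lid is flung: it meets its stop faster than 4 rad/s ((value of joint lid_wide above 1.6 rad and velocity of joint lid_wide above 4 rad/s) or (value of joint lid_narrow above 1.6 rad and velocity of joint lid_narrow above 4 rad/s)).
It fails at once if the arm or the gripper's body, not the fingers, pushes on the station or a lid (over 5 N) (contact force between the arm and station above 5 N).
It fails at once if a lid or the station is pinched or pressed hard by the fingers (over 25 N) (contact force between the fingers and station above 25 N).
It fails at once if the station is shoved more than 20 mm or lifted or tipped (distance of station from where it was at the start of the episode above 0.02 m or angle between station's own z axis and vertical above 0.05 rad).
It fails at once if a bystander is moved more than 20 mm, lifted, or pressed or gripped by the fingers (over 10 N) (distance of any of oil, measure, mill from where it was at the start of the episode above 0.02 m or contact force between the fingers and oil above 10 N or contact force between the fingers and measure above 10 N or contact force between the fingers and mill above 10 N).
It also fails if it takes over 64 s, if anything falls off the work surface, if the arm or the gripper's body presses on something with over 40 N, if the wrist force passes 120 N, or if a joint passes its speed limit or range.

ROBOT

A 6-joint arm with a two-finger parallel gripper is mounted at the origin on the work surface. World frame = base frame: x ahead of the robot, y to its left, z up, the work surface at z = 0. Lengths are in m, angles in rad, forces in N, time in s.
With the tool pointing down it reaches from about 0.35 to 0.775 m from the base axis. Payload 7.3 kg.
Tool frame: the origin (TCP) lies on the mounting face of the last link; the fingertips stand 178 mm ahead of it and the grasp point (between the pads) lies 159 mm ahead of it (robot.tcp_to_tips is the distance from the TCP to the fingertips, in m); z points along the fingers, y is the direction in which the jaws open and shut (so a half turn about z gives the same grasp; the last joint's range is limited). The gripper opens to 92 mm and grips with 3 to 60 N. Pads are 19 mm wide; open, the fingers measure 130 mm over their backs; the gripper's body (75 mm by 190 mm) begins 47 mm behind the grasp point.
Start: joints at [-1.289, 0.342, 1.524, -0, 1.275, -0.146], TCP at [0.218, -0.478, 0.405] pointing down, gripper open.
Joint ranges: [-2.53, 2.53], [-0.77, 2.02], [0.04, 2.7], [-1, 4.14], [0.28, 2.66], [-3.11, 3.11]. Speed limits (rad/s): [2.57, 2.57, 3.14, 3.14, 3.14, 3.14].

INTERFACE

Orientations are given as [roll, pitch, yaw] about the fixed x, y, z axes, in that order (R = Rz(yaw) Ry(pitch) Rx(roll)).
In Python, from cell import robot, viewer gives the robot as it stands.
- The arm moves only by the shell command python3 -m creep 'ROWS' [OPENING] [FORCE]. ROWS is JSON, a list that holds one entry, the list of rows, each a list of 6 numbers: the shift along the world's x, y, z in mm, then the turn, a rotation vector about the world's x, y, z in degrees. A call has 1 to 5 rows; each row shifts and turns the pose as measured when the row begins; what a row does not reach is not made up. A row lasts 1/12 s, in which the tool goes at most 41.7 mm and 7.16 degrees, less where a joint would pass 70% of its speed; a pose out of reach is approached as far as the arm can. A call with a gripper value outside its range is refused whole. OPENING is the closure, from -1 (fully open) to 1 (shut), set as the call begins (- or left out, the last holds). The fingers move at their own pace and stop on an object; FORCE is the grip in N (left out, the last holds). Time passes only in rows, so rows that do not move let the fingers close. It gives the time, the measured TCP pose, the force and the opening at its end, in the units of the state.
- robot.observe(): the state, without advancing time (a new reading comes with each control period).
- viewer.read_camera(name): name is "scene" or "top" or "wrist"; returns the picture (480x640x3 uint8, blue, green, red); there is no depth.
- viewer.camera_model(name): a dict with "fx", "fy", "cx", "cy" (pixels), "pose" (4x4, takes a point from camera to world coordinates); the wrist camera has in their place "mount" (4x4, takes a point from camera to tool coordinates, whose origin is the TCP and whose axes are the flange's). Camera axes: x right, y up, looking along -z (the intrinsics and any distortion apply to the point x, -y, -z); pixel columns grow to the right and rows downward; lengths in m; the calibration is good to about 2 mm. A picture is of the moment at which its call begins: read the wrist's pose just before it. camera_model takes no time and is no camera call.
- robot.hand_in(): hands the job in, once; it reports no verdict.
The state is a dict: "time": time; "qpos": joint angles; "qvel": joint speeds; "joint_efforts": joint torques, N m; "tool_pos": TCP position; "tool_rot": TCP orientation; "contact_force": force on the tool from outside, world axes, zero at the start; "torque": the same for the moment, N m; "opening": finger opening in m.
Only numpy, scipy, OpenCV 4.12 (cv2) and the standard library are available. Lean on these libraries where they do the work, as an engineer would, in place of code of your own. Each camera call takes 0.05 s, during which the arm holds its last target. There are 200 camera calls.

## Working session

There is one attempt and no reset: what is moved stays moved. The work goes in short steps, Python scripts to look and compute and a shell command to move; the robot and the scene stay as the last step left them, time stands still between calls to the robot, and variables do not carry over. Pictures are saved under pics/ and viewed, about 8 in all and at most 12, crops included, and the job is handed in when it is done.

```bash
mkdir -p pics; ls
python3 - <<'E'
from cell import robot, viewer
import cv2, numpy as np
print(robot.observe())
for n in ["scene","top"]:
    im=viewer.read_camera(n); cv2.imwrite(f"pics/{n}0.png",im)
    m=viewer.camera_model(n); print(n,{k:(np.round(v,4).tolist() if k=='pose' else v) for k,v in m.items()})
m=viewer.camera_model("wrist");print(m)
E
```

```text
pics
{'time': 0.0, 'qpos': array([-1.28899638e+00,  3.42714407e-01,  1.52504004e+00, -1.30159188e-05,
        1.27540549e+00, -1.46027449e-01]), 'qvel': array([ 0.00125524,  0.00064213, -0.00046082, -0.00035916,  0.00117068,
        0.00080508]), 'joint_efforts': array([ 1.34039827e-03, -4.31235552e+01, -2.44218367e+01,  7.18832994e-02,
        5.57386153e-02, -1.29070804e-04]), 'tool_pos': array([ 0.21778472, -0.47753829,  0.40404103]), 'tool_rot': array([-3.14004024e+00, -2.15739623e-04,  4.27831029e-01]), 'contact_force': array([-0.4739013 ,  0.50516737,  0.22898771]), 'torque': array([0.0388023 , 0.01689579, 0.02462402]), 'opening': 0.09159254211195282}
scene {'fx': 455.10418615934145, 'fy': 455.10418615934145, 'cx': 313.14986187275326, 'cy': 238.21216861267263, 'pose': [[0.4348, -0.5733, 0.6945, 1.1393], [0.9004, 0.2882, -0.3258, -0.2111], [-0.0134, 0.767, 0.6415, 0.5955], [0.0, 0.0, 0.0, 1.0]]}
top {'fx': 563.4963925923175, 'fy': 563.4963925923175, 'cx': 305.57421087590114, 'cy': 232.87195066322892, 'pose': [[-0.0267, 0.9965, -0.0791, 0.5271], [-0.9995, -0.0252, 0.0195, 0.0703], [0.0175, 0.0796, 0.9967, 1.2415], [0.0, 0.0, 0.0, 1.0]]}
{'fx': 377.1476905323523, 'fy': 377.1476905323523, 'cx': 318.6615362570535, 'cy': 245.84809382088056, 'mount': array([[ 3.20826784e-04,  9.60910940e-01,  2.76857476e-01,
         7.48420097e-02],
       [ 9.99999824e-01, -4.46521359e-04,  3.90961204e-04,
         5.04092713e-04],
       [ 4.99301674e-04,  2.76857302e-01, -9.60910914e-01,
         1.98998668e-02],
       [ 0.00000000e+00,  0.00000000e+00,  0.00000000e+00,
         1.00000000e+00]])}
```

View pics/top0.png

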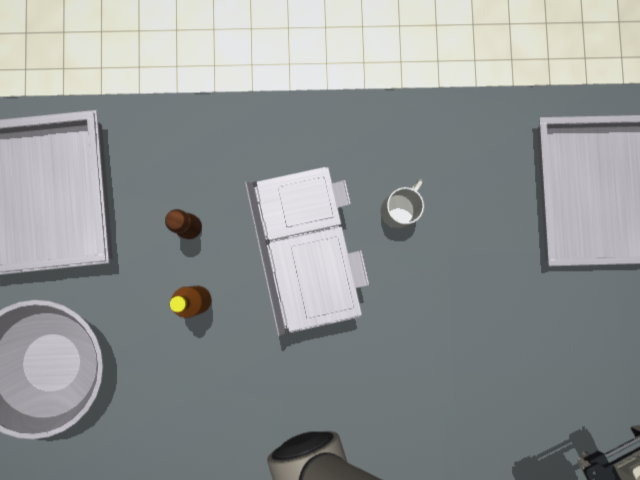

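View pics/scene0.png

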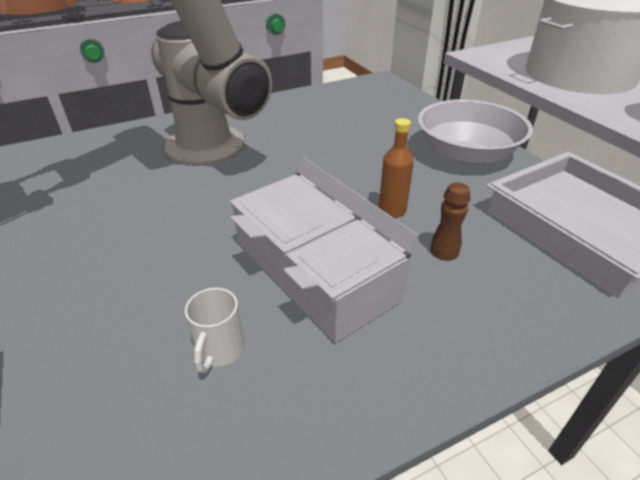

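The top view shows the station's front tabs facing right (world -y). The narrow tab's outer edge runs about (346,181)-(350,206) and the wide tab's about (361,251)-(368,286). The mug is in front of the narrow lid at (404,207). The bottle and mill are behind the station, and the scene view shows the same layout.

```bash
cat > h.py <<'E'
import numpy as np
from scipy.spatial.transform import Rotation as Ro
from cell import robot, viewer
def pt(cam,u,v,z,P=None):
    m=viewer.camera_model(cam); P=m["pose"] if P is None else P
    d=P[:3,:3]@np.array([(u-m["cx"])/m["fx"],-(v-m["cy"])/m["fy"],-1]); o=P[:3,3]
    return o+d*(z-o[2])/d[2]
def proj(cam,p,P=None):
    m=viewer.camera_model(cam); P=m["pose"] if P is None else P
    c=P[:3,:3].T@(np.asarray(p)-P[:3,3]); return np.array([m["cx"]+m["fx"]*c[0]/-c[2],m["cy"]-m["fy"]*c[1]/-c[2]])
def tool():
    s=robot.observe(); T=np.eye(4); T[:3,:3]=Ro.from_euler("xyz",s["tool_rot"]).as_matrix(); T[:3,3]=s["tool_pos"]; return T,s
E
python3 - <<'E'
from h import *
from scipy.optimize import least_squares
# station-frame points vs pixels (top, scene)
obs=[("top",(-.105,.097,.122),(368,286)),("top",(-.105,.027,.122),(361,251)),("top",(-.105,-.068,.122),(350,206)),("top",(-.105,-.118,.122),(346,181)),
("top",(-.08,.152,.112),(359,317)),("top",(-.08,-.152,.112),(328,169))]
def T(q,p): c,s=np.cos(q[2]),np.sin(q[2]); return np.array([q[0]+c*p[0]-s*p[1],q[1]+s*p[0]+c*p[1],p[2]])
f=lambda q: np.concatenate([proj(c,T(q,p))-px for c,p,px in obs])
r=least_squares(f,[.5,.05,1.8]); print(r.x,np.degrees(r.x[2]),r.fun.round(1))
for n,p in dict(wtab=(-.105,.062,.122),ntab=(-.105,-.093,.122),whinge=(.072,.062,.112),nhinge=(.072,-.093,.112)).items(): print(n,T(r.x,p).round(4), 'scene px',proj("scene",T(r.x,p)).round())
print("xs",np.cos(r.x[2]),np.sin(r.x[2]))
for n,u,v,z in [("mug",405,205,.09),("mill",176,219,.15),("oil",178,304,.21)]: print(n,pt("top",u,v,z).round(3))
E
```

```text
[0.58333278 0.04909724 1.74610463] 100.04442569336044 [-0.6  0.6 -1.   1.   0.2 -0.5 -1.   0.3  1.2 -0.8  1.1 -0.6]
wtab [ 0.5406 -0.0651  0.122 ] scene px [240. 225.]
ntab [ 0.6932 -0.0381  0.122 ] scene px [292. 277.]
whinge [0.5097 0.1092 0.112 ] scene px [324. 194.]
nhinge [0.6623 0.1362 0.112 ] scene px [381. 237.]
xs -0.17441172033013513 0.9846728145995921
mug [ 0.671 -0.159  0.09 ]
mill [0.647 0.3   0.15 ]
oil [0.486 0.285 0.21 ]
```

Station pose is about (0.583, 0.049) with yaw 100°. I'll shut the fingers, turn the tool to the station's yaw, tilt it 40° towards the station, and go to a point in front of the wide tab.

```bash
python3 -m creep '[[[20,15,0,0,0,6.9],[20,15,0,0,0,6.9],[20,15,0,0,0,6.9],[20,15,0,0,0,6.9],[20,15,0,0,0,6.9]]]' 1 10
python3 -m creep '[[[20,15,-4,0,0,6.9],[20,15,-4,0,0,6.9],[20,15,-4,0,0,6.9],[20,15,-4,0,0,6.9],[20,15,-4,0,0,6.9]]]'
python3 -m creep '[[[20,15,-4,0,0,6.9],[20,15,-4,6.6,1.2,0],[20,15,-4,6.6,1.2,0],[20,15,-4,6.6,1.2,0],[20,15,-4,6.6,1.2,0]]]'
cat > st.py <<'E'
from h import *
import sys
T,s=tool(); th=np.radians(100.04); xs=np.array([np.cos(th),np.sin(th),0]); ys=np.array([-xs[1],xs[0],0])
R=np.stack([xs,ys,[0,0,1]],1); tip=T[:3,3]+.178*T[:3,2]
print("t",round(s["time"],2),"q",s["qpos"].round(2),"F",(R.T@s["contact_force"]).round(1),"open",round(s["opening"],3))
print("d in station",(R.T@T[:3,2]).round(3),"toolx",(R.T@T[:3,0]).round(3))
for n,p in dict(w=(.5406,-.0651,.122),n=(.6932,-.0381,.122)).items(): print("tip rel",n,"tab, station axes mm:",(1e3*R.T@(tip-p)).round(1))
# rotation vector still needed to reach the 40 deg attitude
d=xs*np.sin(.698)-np.array([0,0,1])*np.cos(.698); G=np.stack([np.cross(-ys,d),-ys,d],1)
print("turn needed deg",np.degrees(Ro.from_matrix(G@T[:3,:3].T).as_rotvec()).round(1),"corner-hinge ang w:")
C=tip+.0095*T[:3,0]; c=R.T@(C-np.array([.5097,.1092,.112])); print("corner rel w hinge mm",(1e3*c).round(1), "r,th",np.hypot(c[0],c[2]).round(3),np.degrees(np.arctan2(c[2],-c[0])).round(1))
c=R.T@(C-np.array([.6623,.1362,.112])); print("corner rel n hinge mm",(1e3*c).round(1), "r,th",np.hypot(c[0],c[2]).round(3),np.degrees(np.arctan2(c[2],-c[0])).round(1))
E
python3 st.py
```

```text
time: 0.52
tool_pos: [0.3173, -0.4024, 0.4017]
tool_rot: [-3.136, -0.0, 1.044]
contact_force: [-0.4, -1.2, 0.3]
opening: 0.0633
time: 0.93
tool_pos: [0.4215, -0.3228, 0.3802]
tool_rot: [-3.135, -0.002, 1.669]
contact_force: [0.7, 0.0, -0.2]
opening: 0.0294
time: 1.35
tool_pos: [0.526, -0.2411, 0.3593]
tool_rot: [3.122, -0.486, 1.814]
contact_force: [-0.5, 0.0, 0.1]
opening: 0.001
t 1.35 q [-0.64  0.56  1.34  0.32  1.61 -0.92] F [0.1 0.5 0.1] open 0.001
d in station [ 0.467  0.012 -0.884] toolx [0.882 0.06  0.467]
tip rel w tab, station axes mm: [-87.7  47.2  79.9]
tip rel n tab, station axes mm: [-87.6 202.1  79.9]
turn needed deg [11.7  3.5 -3.3] corner-hinge ang w:
corner rel w hinge mm [-256.3   47.7   94.3] r,th 0.273 20.2
corner rel n hinge mm [-256.3  202.7   94.3] r,th 0.273 20.2
```

```bash
python3 -m creep '[[[20,4,-20,5.9,1.7,-1.7],[20,4,-20,5.9,1.7,-1.7],[4,0,-20,0,0,0],[0,0,-20,0,0,0],[0,0,0,0,0,0]]]'
python3 st.py
python3 - <<'E'
from h import *
import cv2
T,s=tool(); im=viewer.read_camera("wrist"); P=T@viewer.camera_model("wrist")["mount"]
for p in [(.5406,-.0651,.122),(.5097,.1092,.112),T[:3,3]+.178*T[:3,2]]:
    q=proj("wrist",p,P); print(q.round()); cv2.circle(im,tuple(int(v) for v in q),4,(0,0,255),1)
cv2.imwrite("pics/w1.png",im)
E
```

```text
time: 1.77
tool_pos: [0.5754, -0.2287, 0.2724]
tool_rot: [-3.139, -0.721, 1.744]
contact_force: [-0.8, 0.1, -0.3]
opening: 0.0005
t 1.77 q [-0.61  0.76  1.27  0.49  1.65 -0.88] F [ 0.3  0.8 -0.3] open 0.0
d in station [ 0.66   0.001 -0.751] toolx [ 0.751 -0.001  0.66 ]
tip rel w tab, station axes mm: [-49.7  -5.6  16.6]
tip rel n tab, station axes mm: [-49.7 149.4  16.6]
turn needed deg [-1.3 -0.3  0. ] corner-hinge ang w:
corner rel w hinge mm [-219.6   -5.6   32.9] r,th 0.222 8.5
corner rel n hinge mm [-219.6  149.3   32.9] r,th 0.222 8.5
[308. 228.]
[311.  33.]
[318. 306.]
```

View pics/w1.png

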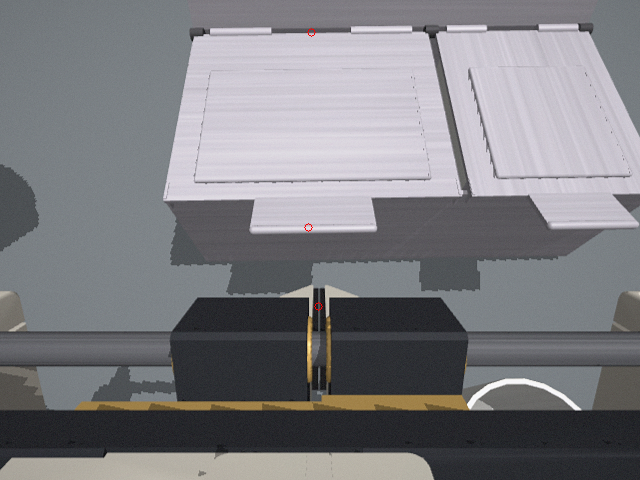

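The wrist view agrees with the estimate: tab edge seen at (313,230) against (308,228) predicted, hinge at (311,31). I'll lower the tips and slide them under the wide tab.

```bash
python3 -m creep '[[[-3,0,-14,0,0,0],[-3,0,-14,0,0,0],[0,0,-10,0,0,0],[0,0,-2,0,0,0],[0,0,0,0,0,0]]]'; python3 st.py | sed -n '1p;3p'
python3 -m creep '[[[-2,10,0,0,0,0],[-2,12,0,0,0,0],[-2,12,0,0,0,0],[-2,10,0,0,0,0],[0,0,0,0,0,0]]]'; python3 st.py
```

```text
time: 2.23
tool_pos: [0.5695, -0.2297, 0.2374]
tool_rot: [3.135, -0.715, 1.749]
contact_force: [-0.4, 0.3, -0.2]
opening: 0.0003
t 2.23 q [-0.62  0.79  1.32  0.48  1.58 -0.93] F [ 0.4  0.4 -0.2] open 0.0
tip rel w tab, station axes mm: [-50.4  -0.5 -19. ]
time: 2.65
tool_pos: [0.5611, -0.1826, 0.2407]
tool_rot: [3.129, -0.71, 1.751]
contact_force: [-0.1, -4.2, -2.2]
opening: 0.0001
t 2.65 q [-0.56  0.74  1.42  0.51  1.51 -0.91] F [-4.1  0.8 -2.2] open 0.0
d in station [ 0.652 -0.009 -0.759] toolx [0.759 0.004 0.652]
tip rel w tab, station axes mm: [ -3.3  -1.3 -16.3]
tip rel n tab, station axes mm: [ -3.3 153.7 -16.3]
turn needed deg [-0.8  0.4  0.2] corner-hinge ang w:
corner rel w hinge mm [-1.731e+02 -1.300e+00 -1.000e-01] r,th 0.173 -0.0
corner rel n hinge mm [-1.731e+02  1.537e+02 -1.000e-01] r,th 0.173 -0.0
```

```bash
python3 -m creep '[[[0,0,8,0,0,0],[0,1,10,0,0,0],[0,2,12,0,0,0],[-1,3,12,0,0,0],[0,0,0,0,0,0]]]'; python3 st.py | sed -n '1p;3p;6p'
python3 - <<'E'
from h import *
import cv2
cv2.imwrite("pics/s2.png",viewer.read_camera("scene")[100:360,150:500])
E
```

```text
time: 3.07
tool_pos: [0.56, -0.1744, 0.2881]
tool_rot: [3.127, -0.706, 1.755]
contact_force: [0.3, -0.1, -1.7]
opening: 0.0006
t 3.07 q [-0.55  0.68  1.39  0.51  1.58 -0.86] F [-0.2 -0.3 -1.7] open 0.001
tip rel w tab, station axes mm: [ 4.5 -1.7 30.6]
corner rel w hinge mm [-165.3   -1.7   46.8] r,th 0.172 15.8
```

View pics/s2.png

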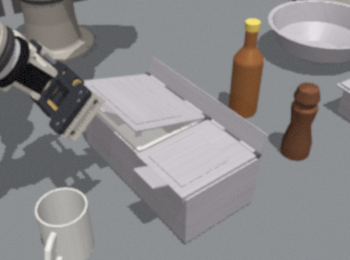

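The crop shows the wide lid raised about 20° on the fingertip, with a force of about 2 N. I'll continue along the arc.

```bash
python3 -m creep '[[[-1,4,11,0,0,0],[-1,5,11,0,0,0],[-1,6,10.5,0,0,0],[-1,6.5,10,0,0,0],[-1.5,7,9.5,0,0,0]]]'; python3 st.py | sed -n '1p;3p;6p'
python3 -m creep '[[[-1.5,8,9,0,0,0],[-1.5,8.5,8.5,0,0,0],[-1.5,9,8,0,0,0],[-1.5,9.5,7,0,0,0],[-1.5,10,6.5,0,0,0]]]'; python3 st.py | sed -n '1p;3p;6p'
```

```text
time: 3.53
tool_pos: [0.5537, -0.1452, 0.3423]
tool_rot: [3.13, -0.706, 1.75]
contact_force: [1.4, -1.8, -0.8]
opening: 0.0009
t 3.53 q [-0.52  0.59  1.4   0.53  1.64 -0.79] F [-2.  -1.1 -0.8] open 0.001
tip rel w tab, station axes mm: [34.3 -0.6 84.9]
corner rel w hinge mm [-135.5   -0.6  101. ] r,th 0.169 36.7
time: 3.95
tool_pos: [0.5445, -0.0947, 0.387]
tool_rot: [3.13, -0.707, 1.752]
contact_force: [-0.8, -0.8, 0.2]
opening: 0.0006
t 3.95 q [-0.45  0.5   1.42  0.56  1.66 -0.7 ] F [-0.7  1.   0.2] open 0.001
tip rel w tab, station axes mm: [ 85.8  -0.2 129.7]
corner rel w hinge mm [-84.   -0.2 145.9] r,th 0.168 60.1
```

```bash
python3 -m creep '[[[-1,7,3,0,0,0],[-1,7.5,2.5,0,0,0],[-1.5,7.5,2,0,0,0],[-1.5,7.5,1.5,0,0,0],[-1.5,7,0.5,0,0,0]]]'; python3 st.py | sed -n '1p;3p;6p'
python3 -m creep '[[[-1,5,0,0,0,0],[-1,5,0,0,0,0],[-1,4,0,0,0,0],[-0.5,4,0,0,0,0],[0,0,0,0,0,0]]]'; python3 st.py | sed -n '1p;3p;6p'
python3 - <<'E'
from h import *
import cv2
cv2.imwrite("pics/s3.png",viewer.read_camera("scene")[60:360,130:500])
E
```

```text
time: 4.37
tool_pos: [0.5371, -0.0524, 0.399]
tool_rot: [3.128, -0.708, 1.755]
contact_force: [-0.0, -1.6, 0.5]
opening: 0.0004
t 4.37 q [-0.39  0.46  1.46  0.59  1.63 -0.65] F [-1.6  0.3  0.5] open 0.0
tip rel w tab, station axes mm: [128.9  -0.3 141.8]
corner rel w hinge mm [-40.9  -0.3 158. ] r,th 0.163 75.5
time: 4.78
tool_pos: [0.5328, -0.0308, 0.3981]
tool_rot: [3.13, -0.71, 1.754]
contact_force: [0.1, -0.5, 0.6]
opening: 0.0005
t 4.78 q [-0.35  0.44  1.49  0.6   1.61 -0.63] F [-0.5 -0.   0.6] open 0.001
tip rel w tab, station axes mm: [151.1   0.6 141.1]
corner rel w hinge mm [-18.7   0.6 157.3] r,th 0.158 83.2
```

View pics/s3.png

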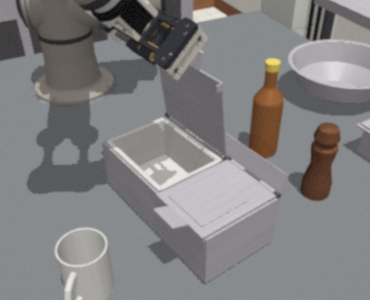

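The wide lid stands about 5° short of upright. I'll ease it over slowly.

```bash
for i in 1; do python3 -m creep '[[[-0.5,3,0,0,0,0],[-0.5,3,0,0,0,0],[-0.5,3,0,0,0,0],[-0.5,3,0,0,0,0],[-0.5,3,0,0,0,0]]]'; done; python3 st.py | sed -n '1p;6p'
python3 -m creep '[[[-0.5,3,0,0,0,0],[-0.5,3,0,0,0,0],[-0.5,3,0,0,0,0],[-0.5,3,0,0,0,0],[0,0,0,0,0,0]]]'; python3 st.py | sed -n '1p;3p;6p'
python3 - <<'E'
from h import *
import cv2
cv2.imwrite("pics/s4.png",viewer.read_camera("scene")[60:360,130:500])
E
```

```text
time: 5.25
tool_pos: [0.5305, -0.0161, 0.3975]
tool_rot: [3.131, -0.71, 1.752]
contact_force: [0.4, 0.1, -0.3]
opening: 0.0009
t 5.25 q [-0.33  0.43  1.5   0.61  1.59 -0.62] F [ 0.  -0.4 -0.3] open 0.001
corner rel w hinge mm [ -3.8   0.3 156.7] r,th 0.157 88.6
time: 5.67
tool_pos: [0.5281, -0.002, 0.3975]
tool_rot: [3.131, -0.71, 1.752]
contact_force: [-0.4, -0.5, -0.8]
opening: 0.0
t 5.67 q [-0.31  0.42  1.52  0.62  1.57 -0.6 ] F [-0.4  0.5 -0.8] open 0.0
tip rel w tab, station axes mm: [180.4   0.2 140.5]
corner rel w hinge mm [ 10.5   0.3 156.7] r,th 0.157 93.8
```

View pics/s4.png

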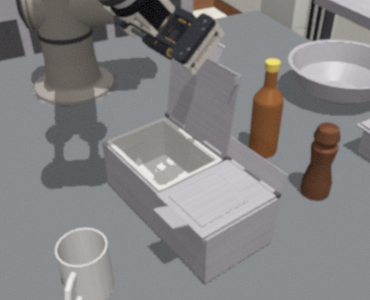

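It looks tipped back. I'll follow on a little to be sure, then retreat up and forward.

```bash
python3 -m creep '[[[-0.5,4,0,0,0,0],[-0.5,4,0,0,0,0],[-0.5,4,0,0,0,0],[-0.5,4,0,0,0,0],[0,0,0,0,0,0]]]'; python3 st.py | sed -n '1p;6p'
python3 -m creep '[[[1,-10,0,0,0,0],[3,-20,0,0,0,0],[5,-28,0,0,0,0],[5,-30,0,0,0,0],[5,-30,0,0,0,0]]]'
python3 -m creep '[[[6,-35,0,0,0,0],[6,-35,0,0,0,0],[6,-35,0,0,0,0],[6,-35,0,0,0,0],[0,0,0,0,0,0]]]'; python3 st.py
python3 - <<'E'
from h import *
import cv2
T,s=tool(); im=viewer.read_camera("wrist"); P=T@viewer.camera_model("wrist")["mount"]
for p in [(.6932,-.0381,.122),(.6623,.1362,.112)]: print(proj("wrist",p,P).round())
a=cv2.resize(im,(400,300)); b=viewer.read_camera("scene")[60:360,130:500]
cv2.imwrite("pics/s5.png",np.hstack([a,b]))
E
```

```text
time: 6.13
tool_pos: [0.5259, 0.0152, 0.3974]
tool_rot: [3.131, -0.71, 1.752]
contact_force: [0.5, 0.2, -0.3]
opening: 0.0005
t 6.13 q [-0.28  0.42  1.53  0.63  1.55 -0.58] F [ 0.1 -0.5 -0.3] open 0.001
corner rel w hinge mm [ 27.8  -0.7 156.7] r,th 0.159 100.1
time: 6.55
tool_pos: [0.5441, -0.1033, 0.3985]
tool_rot: [3.131, -0.711, 1.762]
contact_force: [0.1, -0.1, 0.9]
opening: 0.0006
time: 6.97
tool_pos: [0.567, -0.2588, 0.3973]
tool_rot: [3.132, -0.708, 1.755]
contact_force: [0.1, -0.1, -0.8]
opening: 0.0007
t 6.97 q [-0.65  0.66  1.1   0.49  1.9  -0.8 ] F [-0.1 -0.1 -0.8] open 0.001
d in station [ 0.651 -0.004 -0.759] toolx [0.759 0.007 0.651]
tip rel w tab, station axes mm: [-79.5   7.  140.1]
tip rel n tab, station axes mm: [-79.5 162.  140.1]
turn needed deg [-0.7  0.3 -0.1] corner-hinge ang w:
corner rel w hinge mm [-249.3    7.1  156.3] r,th 0.294 32.1
corner rel n hinge mm [-249.3  162.   156.3] r,th 0.294 32.1
[500. 262.]
[465. 117.]
```

View pics/s5.png

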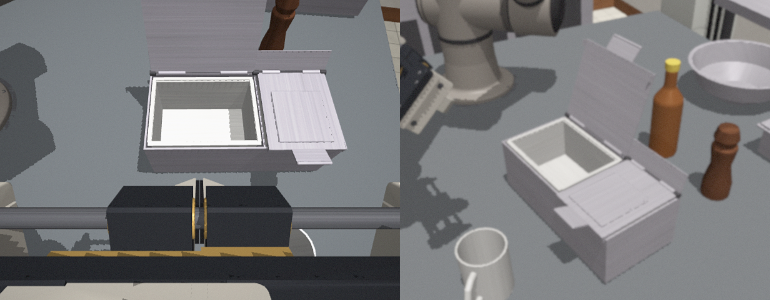

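The wide lid lies back on its stop in both views, and the station hasn't moved. The narrow tab is at (313,163) in the half-size wrist picture, as predicted. Next I'll go in front of the narrow tab, staying above the mug.

```bash
python3 -m creep '[[[28,8,0,0,0,0],[32,12,0,0,0,0],[32,14,-10,0,0,0],[32,14,-20,0,0,0],[26,10,-20,0,0,0]]]'; python3 -m creep '[[[0,5,-20,0,0,0],[0,5,-20,0,0,0],[0,0,0,0,0,0]]]'; python3 st.py
```

```text
time: 7.48
tool_pos: [0.717, -0.1935, 0.3546]
tool_rot: [3.125, -0.709, 1.758]
contact_force: [-1.0, 0.2, -0.9]
opening: 0.0004
time: 7.73
tool_pos: [0.7211, -0.1738, 0.3064]
tool_rot: [3.131, -0.713, 1.765]
contact_force: [-0.9, 1.5, -2.0]
opening: 0.0009
t 7.73 q [-0.44  0.95  0.78  0.58  1.83 -0.6 ] F [ 1.6  0.6 -2. ] open 0.001
d in station [ 0.654  0.002 -0.756] toolx [0.756 0.014 0.654]
tip rel w tab, station axes mm: [ -22.  -158.5   49.8]
tip rel n tab, station axes mm: [-22.   -3.5  49.8]
turn needed deg [-1.   0.3 -0.7] corner-hinge ang w:
corner rel w hinge mm [-191.8 -158.4   66. ] r,th 0.203 19.0
corner rel n hinge mm [-191.8   -3.4   66. ] r,th 0.203 19.0
```

```bash
python3 -m creep '[[[1,-8,0,0,0,0],[1,-6,-15,0,0,0],[0,0,-18,0,0,0],[0,0,-18,0,0,0],[0,0,-10,0,0,0]]]'; python3 -m creep '[[[0,0,-5,0,0,0],[0,0,0,0,0,0]]]'; python3 st.py | sed -n '1,2p;4,5p'
python3 - <<'E'
from h import *
import cv2
T,s=tool(); im=viewer.read_camera("wrist")
a=cv2.resize(im,(400,300)); b=viewer.read_camera("scene")[60:360,130:500]
cv2.imwrite("pics/s6.png",np.hstack([a,b]))
E
```

```text
time: 8.15
tool_pos: [0.7231, -0.1891, 0.2512]
tool_rot: [3.119, -0.707, 1.775]
contact_force: [-0.7, -0.3, 0.4]
opening: 0.0006
time: 8.32
tool_pos: [0.7224, -0.1911, 0.2448]
tool_rot: [3.12, -0.708, 1.772]
contact_force: [-0.2, -1.6, -0.4]
opening: 0.0009
t 8.32 q [-0.46  1.01  0.81  0.56  1.75 -0.67] F [-1.5  0.5 -0.4] open 0.001
d in station [ 0.651 -0.004 -0.759] toolx [0.759 0.02  0.65 ]
tip rel n tab, station axes mm: [-40.   -2.8 -12.4]
turn needed deg [-0.7  0.8 -0.7] corner-hinge ang w:
```

View pics/s6.png

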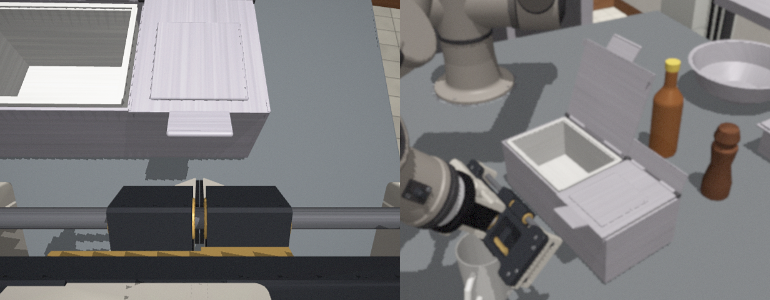

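The tips are in front of the narrow tab, centred on it at (200,135), and the body clears the mug. I'll go under and lift as before.

```bash
python3 -m creep '[[[-1,4,-4,0,0,0],[-2,9,-4,0,0,0],[-2,10,-1,0,0,0],[-2,9,-1,0,0,0],[-1,7,-1,0,0,0]]]'; python3 st.py | sed -n '1p;4p;7p'
python3 -m creep '[[[0,3,6,0,0,0],[0,1,10,0,0,0],[0,2,12,0,0,0],[-1,3,12,0,0,0],[0,0,0,0,0,0]]]'; python3 st.py | sed -n '1p;4p;7p'
```

```text
time: 8.83
tool_pos: [0.7147, -0.1521, 0.2396]
tool_rot: [3.108, -0.702, 1.777]
contact_force: [0.1, 0.2, 0.5]
opening: 0.0002
t 8.83 q [-0.42  0.97  0.92  0.58  1.67 -0.68] F [ 0.2 -0.1  0.5] open 0.0
tip rel n tab, station axes mm: [ -1.   -3.6 -18.2]
corner rel n hinge mm [-170.8   -3.4   -2.1] r,th 0.171 -0.7
time: 9.25
tool_pos: [0.7136, -0.1415, 0.2839]
tool_rot: [3.106, -0.697, 1.779]
contact_force: [-0.3, 0.5, -0.5]
opening: 0.0005
t 9.25 q [-0.41  0.92  0.9   0.58  1.71 -0.63] F [ 0.6  0.2 -0.5] open 0.0
tip rel n tab, station axes mm: [ 8.9 -4.6 25.5]
corner rel n hinge mm [-160.8   -4.4   41.6] r,th 0.166 14.5
```

```bash
python3 -m creep '[[[-1,3.5,11,0,0,0],[-1,4.5,11,0,0,0],[-1,5,10.5,0,0,0],[-1,6,10,0,0,0],[-1.5,6.5,9.5,0,0,0]]]'; python3 st.py | sed -n '1p;4p;7p'
python3 -m creep '[[[-1.5,7.5,9,0,0,0],[-1.5,8,8.5,0,0,0],[-1.5,8.5,8,0,0,0],[-1.5,9,7,0,0,0],[-1.5,9.5,6.5,0,0,0]]]'; python3 st.py | sed -n '1p;4p;7p';  python3 - <<'E'
from h import *
import cv2
cv2.imwrite("pics/s7.png",viewer.read_camera("scene")[60:360,130:500])
E
```

```text
time: 9.67
tool_pos: [0.7073, -0.1145, 0.3396]
tool_rot: [3.108, -0.698, 1.776]
contact_force: [0.6, 0.0, -0.5]
opening: 0.0003
t 9.67 q [-0.38  0.85  0.9   0.6   1.76 -0.57] F [-0.1 -0.6 -0.5] open 0.0
tip rel n tab, station axes mm: [36.8 -3.  81.2]
corner rel n hinge mm [-133.    -2.8   97.3] r,th 0.165 36.2
time: 10.08
tool_pos: [0.6985, -0.0672, 0.3846]
tool_rot: [3.107, -0.697, 1.778]
contact_force: [0.4, -0.3, 0.0]
opening: 0.0005
t 10.08 q [-0.32  0.77  0.92  0.62  1.77 -0.49] F [-0.3 -0.3  0. ] open 0.001
tip rel n tab, station axes mm: [ 84.8  -2.7 126.2]
corner rel n hinge mm [-85.   -2.5 142.3] r,th 0.166 59.1
```

View pics/s7.png

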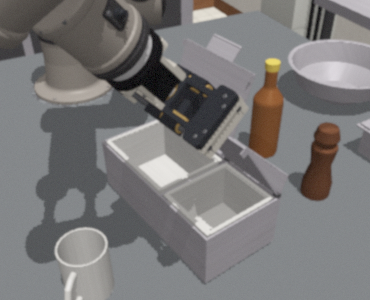

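The narrow lid is about 60° up on the fingertip and the mug is untouched. I'll slow down for the top of the arc.

```bash
python3 -m creep '[[[-1,7,3,0,0,0],[-1,7.5,2.5,0,0,0],[-1.5,7.5,2,0,0,0],[-1.5,7.5,1.5,0,0,0],[-1.5,7,0.5,0,0,0]]]'; python3 st.py | sed -n '1p;7p'
python3 -m creep '[[[-1,5,0,0,0,0],[-1,5,0,0,0,0],[-1,4,0,0,0,0],[-0.5,4,0,0,0,0],[0,0,0,0,0,0]]]'; python3 st.py | sed -n '1p;7p'
python3 -m creep '[[[-0.5,3,0,0,0,0],[-0.5,3,0,0,0,0],[-0.5,3,0,0,0,0],[-0.5,3,0,0,0,0],[-0.5,3,0,0,0,0]]]'; python3 -m creep '[[[-0.5,3,0,0,0,0],[-0.5,3,0,0,0,0],[-0.5,3,0,0,0,0],[-0.5,3,0,0,0,0],[-0.5,3,0,0,0,0]]]';  python3 st.py | sed -n '1p;7p'
```

```text
time: 10.55
tool_pos: [0.6914, -0.0251, 0.3971]
tool_rot: [3.103, -0.697, 1.783]
contact_force: [0.4, -1.1, -0.7]
opening: 0.0006
t 10.55 q [-0.27  0.73  0.96  0.64  1.73 -0.45] F [-1.2 -0.2 -0.7] open 0.001
corner rel n hinge mm [-42.2  -2.9 154.8] r,th 0.16 74.7
time: 10.97
tool_pos: [0.6871, -0.0032, 0.3963]
tool_rot: [3.105, -0.699, 1.783]
contact_force: [-0.7, 1.0, -0.3]
opening: 0.0003
t 10.97 q [-0.24  0.72  0.99  0.64  1.71 -0.44] F [ 1.1  0.6 -0.3] open 0.0
corner rel n hinge mm [-19.8  -2.1 154.2] r,th 0.155 82.7
time: 11.38
tool_pos: [0.6846, 0.012, 0.3955]
tool_rot: [3.107, -0.699, 1.78]
contact_force: [0.0, -0.6, 0.7]
opening: 0.0005
time: 11.8
tool_pos: [0.6818, 0.0286, 0.3954]
tool_rot: [3.107, -0.699, 1.78]
contact_force: [-0.1, 0.1, -0.1]
opening: 0.0004
t 11.8 q [-0.2   0.7   1.03  0.65  1.67 -0.42] F [ 0.1  0.1 -0.1] open 0.0
corner rel n hinge mm [ 12.5  -2.5 153.3] r,th 0.154 94.7
```

```bash
python3 -m creep '[[[-0.5,4,0,0,0,0],[-0.5,4,0,0,0,0],[-0.5,4,0,0,0,0],[-0.5,4,0,0,0,0],[0,0,0,0,0,0]]]'
python3 -m creep '[[[1,-10,0,0,0,0],[3,-20,0,0,0,0],[5,-28,2,0,0,0],[5,-30,5,0,0,0],[5,-30,5,0,0,0]]]'
python3 -m creep '[[[0,-35,5,0,0,0],[0,-35,5,0,0,0],[0,-35,0,0,0,0],[0,-35,0,0,0,0],[0,-20,0,0,0,0]]]';python3 -m creep '[[[0,0,0,0,0,0],[0,0,0,0,0,0],[0,0,0,0,0,0],[0,0,0,0,0,0],[0,0,0,0,0,0]]]'
python3 - <<'E'
from h import *
import cv2
a=viewer.read_camera("top")[120:420,130:480]; b=viewer.read_camera("scene")[60:360,130:500]
cv2.imwrite("pics/s8.png",np.hstack([a,b]))
E
```

```text
time: 12.22
tool_pos: [0.6794, 0.0472, 0.3955]
tool_rot: [3.107, -0.699, 1.781]
contact_force: [0.4, 0.3, 0.7]
opening: 0.0004
time: 12.63
tool_pos: [0.6976, -0.0696, 0.4079]
tool_rot: [3.109, -0.701, 1.79]
contact_force: [-0.3, 0.1, 0.4]
opening: 0.0001
time: 13.05
tool_pos: [0.6957, -0.2432, 0.4193]
tool_rot: [3.107, -0.698, 1.787]
contact_force: [0.2, -0.8, -0.1]
opening: 0.0008
time: 13.47
tool_pos: [0.6941, -0.2503, 0.4171]
tool_rot: [3.11, -0.699, 1.778]
contact_force: [-0.1, 0.3, 0.3]
opening: 0.0005
```

View pics/s8.png

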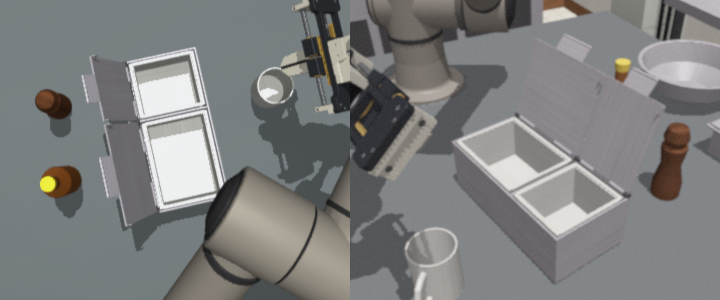

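Both lids lie back parallel on their stops. The cap at (178,304), the mill at (176,220) and the mug at (405,206) are at their starting pixels in the top view, and the arm is clear.

```bash
python3 -c "
from cell import robot
print(robot.observe()['contact_force']); print(robot.hand_in())"
```

```text
[0.52446022 0.23105194 0.2260777 ]
the job is handed in; nothing more can be done
None
```

Both lids are open and lying back on their stops, and I handed the job in at about 13.5 s of the 64 s allowed. I put the shut fingertips under each finger tab with the tool tilted about 40°. Each lid was carried up its arc, eased over upright at about 0.2 rad/s, and the arm then backed away.

- **Lids:** the last scene and top pictures show both lying back parallel. I judged this by eye and did not measure the joint angles or how fast the lids met their stops.
- **Forces:** the highest wrist force I read was about 5 N, as the tips met the wide tab. I read it only at the end of each move. At hand-in it was under 1 N, with the arm clear of everything.
- **Station:** it shows no visible shift. After the wide lid, the narrow tab was still within about a pixel of its predicted place. I took no measurement after the narrow lid.
- **Bottle, mug and mill:** they are at their starting pixels in the top view, to about a pixel.

No check failed or disagreed.

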